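# Interlock reset with a two-key chord

### The job

Reset the interlock on the grey control box: with the fingertips push its sliding guard fully back, away from you, off the keys, then press the two round keys down together, one fingertip on each, hold both well down for at least two seconds, and let both come up. Then push the guard forward again so that it covers the keys completely. Only push and press: do not grip the guard, never push one round key down alone, do not press the small square key between them, and leave the things standing around the box where they are.

Things in the scene. Friction and masses are not known exactly. Their poses are not given: they have to be found in the camera images.
- reset_box: grey control box screwed to the desk, 120 mm (its x) by 130 mm (its y), flat top 36 mm above the desk. Origin: on the desk, right under the middle of the key row. Its x axis points to the rear of the box (away from the robot, turned by the box's yaw), y to its left along the key row, z up. The housing reaches from x = -35 to +85 mm and y = -65 to +65 mm. Along both long sides runs a guide rail, 8 mm wide, inner faces at y = +-56 mm (its lip +-51 mm), top 57 mm above the desk
- key_left_top (a point): centre of the top of the left round black key (22 mm across, a vertical cylinder), at x = 0, y = +28 mm of the box and 47 mm above the desk when up. The point moves down with the key
- key_right_top (a point): centre of the top of the right round black key, same size, at x = 0, y = -28 mm of the box (56 mm from the other key), 47 mm above the desk when up
- key_left (a joint): how far the left round key is pressed (m): 0 up, 0.009 at its bottom stop; spring return, 1.6 N to start, 5.2 N at the bottom. It counts as well down beyond 0.006
- key_right (a joint): the same for the right round key
- stop_key_top (a point): centre of the top of the small square black key (12x12 mm) midway between the round keys, 41 mm above the desk, so 6 mm lower than they are; it is to be left alone. Obstacles: lamps hang 0.5 m above the desk left of the box (a tube at x = 0.48 m, y over 0.48 m; a grey shade near x 0.6, y 0.15 m): from the left, draw the arm in to 0.45 m from its base axis before it swings across
- stop_key (a joint): how far the small square key is pressed (m): 0 up, 0.003 down
- guard_rib (a point): middle of the top edge of the guard's upright rib, 77 mm above the desk. The guard is a flat aluminium plate (44 mm along x, 111 mm along y, top 53 mm above the desk, over the keys when closed) with this rib standing 24 mm up on its middle line: 8 mm thick along the box's x, 40 mm long along its y. Closed, the rib stands at the box's x = 0, right above the key row; fully back at x = +50 mm
- guard (a joint): how far the guard is slid back along the box's +x (m): 0 closed (covers all keys), 0.050 fully back. It slides with about 1.5 N of friction and stays where it is left; a push on the rib moves it. Fully back means beyond 0.043, closed means below 0.006. It bears a push of up to 30 N in all; a grip on it is harder than that
- brass_weight: a brass weight, 28 mm across and 31 mm tall with a small knob on top; loose on the desk near the box, a bystander. Origin: centre of its underside
- tin_1: a round brass-coloured tin, 46 mm across and 17 mm tall; loose on the desk near the box, a bystander. Origin: centre of its underside
- eraser: an eraser lying flat, white middle and dark ends, 23x45x13 mm; loose on the desk near the box, a bystander. Origin: centre of its underside
- wood_offcut: a block of wood, 50x58x26 mm; loose on the desk near the box, a bystander. Origin: centre of its underside
- pitch_block_1: a round wooden cup filled with black pitch, 52 mm across, 36 mm tall; loose on the desk near the box, a bystander. Origin: centre of its underside

How it is judged:
By the outcome, as a careful person would: the job done as asked, in the order asked, and still so for the second after the job is handed in, with the robot touching nothing.
It also fails if it takes over 58 s, if anything falls off the work surface, if the arm or the gripper's body presses on something with over 40 N, if the wrist force passes 120 N, or if a joint passes its speed limit or range.

### The arm

A 6-joint arm with a two-finger parallel gripper is mounted at the origin on a cart in front of the work surface, level with it; the furniture and walls round the work are solid. World frame = base frame: x ahead of the robot, y to its left, z up, the work surface at z = 0. Lengths are in m, angles in rad, forces in N, time in s.
With the tool pointing down it reaches from about 0.35 to 0.975 m from the base axis. Payload 4.9 kg.
Tool frame: the origin (TCP) lies at the very end of the fingers, on their centre line; the grasp point (between the pads) lies behind it (manip.grip_depth is the z of the grasp point in the tool frame, in m); z points along the fingers, y is the direction in which the jaws open and shut (so a half turn about z gives the same grasp; the last joint's range is limited). The gripper opens to 85 mm and grips with 20 to 120 N. Pads are 22 mm wide; open, the fingers measure 114 mm over their backs; the gripper's body (76 mm by 85 mm) begins 54 mm behind the grasp point. The pads swing forward as they close: fully open they stand 13 mm farther back than shut.
Start: joints at [-0.119, 0.053, 1.613, -0, 1.476, -0.119], TCP at [0.625, 0, 0.231] pointing down, gripper open.
Joint ranges: [-3.01, 3.01], [-1.01, 2.22], [0.06, 2.58], [-1.02, 4.17], [0.09, 2.62], [-3.14, 3.14]. Speed limits (rad/s): [2.57, 2.57, 3.14, 3.14, 3.14, 3.14].

### API

Orientations are given as a unit quaternion [w, x, y, z].
In Python, from plant import state, optics, manip, silhouettes, place_of gives the robot as it stands. The module is installed in compiled form; this text tells all that it offers.
- The arm moves only by the tool jog_arm, never from a script. Its argument "increments" is a list of rows, each an object with "slide": the shift along the tool's x, y, z in mm, a list of three; "rotation": the turn, a rotation vector about the tool's x, y, z in degrees, a list of three. A call has 1 to 20 rows; each row shifts and turns the commanded pose from where the row before left it, along the tool's axes as they then stand; what a row does not reach is not made up. A row lasts 1/12 s, in which the tool goes at most 41.7 mm and 7.16 degrees, less where a joint would pass 70% of its speed; a pose out of reach is approached as far as the arm can. A call with a gripper value outside its range is refused whole. "fingers" is the opening, from 0 (shut) to 1 (fully open), set as the call begins (left out, the last holds). The fingers move at their own pace and stop on an object; the grip force is fixed at half the most. Time passes only in rows, so rows that do not move let the fingers close. It gives the time, the measured TCP pose, the force and the opening at its end, in the units of the state.
- state(): the state, without advancing time (a new reading comes with each control period).
- optics.grab_frame(name): name is "scene" or "side" or "wrist"; returns a dict with "frame" (384x512x3 uint8, blue, green, red), "camera_matrix" (3x3 intrinsics, pixels), "R" (3x3) and "t" (3): a world point X has camera coordinates R X + t. Camera axes: x right, y down, z forward; pixel columns grow to the right and rows downward; lengths in m; the calibration is good to about 2 mm. A picture is of the moment at which its call begins. There is no depth.
- manip.job_done(): hands the job in, once; it reports no verdict.
Trained networks look in the newest picture that a camera, given by its name, has taken for a name from the list of things; names that differ only in an ending like _2 or _b are one class to them, and where a whole thing is asked for, a point or a joint stands for the part that bears it (a point fixed in the world has none). Each returns a list of dicts, best first, with "score" (0 to 1); they miss things now and then, are a little off and sometimes report something else, mostly with a low value. They report only what shows in the picture. A call takes as long as a camera call.
- silhouettes(thing, camera): "mask" (384x512 bool, what is visible of it) and "bbox" ([left, top, right, bottom] in pixels, round what is visible of it).
- place_of(thing, camera): "uv" ([column, row] in pixels: a listed point, or the origin of a listed thing).
The state is a dict: "time": time; "joint_pos": joint angles; "joint_vel": joint speeds; "joint_efforts": joint torques, N m; "tool_pos": TCP position; "tool_rot": TCP orientation; "contact_force": force on the tool from outside, world axes, zero at the start; "ft_torque": the same for the moment, N m; "gripper_width": opening from 0.0 (shut) to 1.0 (fully open).
Only numpy, scipy, OpenCV 4.12 (cv2) and the standard library are available. Lean on these libraries where they do the work, as an engineer would, in place of code of your own. Each camera call takes 0.05 s, during which the arm holds its last target.

## Working session

There is one attempt and no reset: what is moved stays moved. The work goes in short steps, Python scripts to look and compute and a tool call to move; the robot and the scene stay as the last step left them, time stands still between calls to the robot, and variables do not carry over. Pictures are saved under pics/ and viewed, and the job is handed in when it is done.

Besides the shell and the picture viewer there is one more tool, called after ">>>" in YAML: its name, and indented under it one key for each argument. jog_arm: Moves the arm, as the interface text tells. Its arguments: {"type":"object","properties":{"increments":{"type":"array","items":{"type":"object","properties":{"slide":{"type":"array","items":{"type":"number"}},"rotation":{"type":"array","items":{"type":"number"}}}}},"fingers":{"type":"number"}},"required":["increments"]}

```bash
mkdir -p pics; cat > h.py <<'E'
import numpy as np, cv2
from plant import state, optics, manip, silhouettes, place_of
def ray(f,uv):
    K=f["camera_matrix"];d=f["R"].T@np.linalg.inv(K)@np.array([uv[0],uv[1],1.]);return -f["R"].T@f["t"],d
def onz(f,uv,z):
    o,d=ray(f,uv);return o+d*(z-o[2])/d[2]
def proj(f,X):
    c=f["R"]@np.array(X)+f["t"];p=f["camera_matrix"]@c;return p[:2]/p[2]
E
python3 - <<'E'
from h import *
s=state();print({k:np.round(v,3) for k,v in s.items()},manip.grip_depth)
zs=dict(key_left_top=.047,key_right_top=.047,stop_key_top=.041,guard_rib=.077,reset_box=0,brass_weight=0,tin_1=0,eraser=0,wood_offcut=0,pitch_block_1=0)
for c in ["scene","side","wrist"]:
    f=optics.grab_frame(c);cv2.imwrite(f"pics/{c}0.png",f["frame"])
    print(c,np.round(-f["R"].T@f["t"],3))
    for n,z in zs.items():
        for r in place_of(n,c)[:1]: print(n,np.round(r["uv"],1),round(r["score"],2),np.round(onz(f,r["uv"],z),4))
E
```

```text
{'time': np.float64(0.0), 'joint_pos': array([-0.119,  0.053,  1.614,  0.   ,  1.476, -0.119]), 'joint_vel': array([ 0.001, -0.001, -0.001,  0.001, -0.002, -0.001]), 'joint_efforts': array([ 0.0000e+00, -3.9367e+01, -3.7018e+01, -0.0000e+00,  7.0000e-03,
       -0.0000e+00]), 'tool_pos': array([0.624, 0.   , 0.23 ]), 'tool_rot': array([-0.001,  0.707,  0.707, -0.001]), 'contact_force': array([-0.512,  0.703,  0.473]), 'ft_torque': array([ 0.006, -0.01 , -0.038]), 'gripper_width': np.float64(1.001)} -0.0187
scene [-0.074 -0.079  0.474]
guard_rib [248.4 202.6] 0.97 [ 0.5917 -0.2196  0.077 ]
reset_box [248.  229.6] 0.78 [ 0.5989 -0.2182  0.    ]
brass_weight [292.6 223.1] 0.49 [ 0.5976 -0.3277  0.    ]
tin_1 [201.6 248.8] 0.55 [ 0.554  -0.1049  0.    ]
eraser [249.9 201. ] 0.62 [ 0.728  -0.2525  0.    ]
wood_offcut [221.7 201. ] 0.74 [ 0.7481 -0.1796  0.    ]
pitch_block_1 [269.8 193.1] 0.76 [ 0.756  -0.3157  0.    ]
side [-0.062 -0.438  0.508]
guard_rib [251.2 196.5] 0.97 [ 0.5997 -0.2163  0.077 ]
reset_box [247.4 230.2] 0.91 [ 0.5832 -0.2104  0.    ]
brass_weight [300.2 236.2] 0.45 [ 0.5919 -0.3249  0.    ]
tin_1 [196.2 230. ] 0.63 [ 0.5552 -0.1022  0.    ]
eraser [322.3 215.9] 0.52 [ 0.6788 -0.3585  0.    ]
wood_offcut [258.3 187.1] 0.89 [ 0.7666 -0.1805  0.    ]
wrist [0.625 0.071 0.374]
guard_rib [336.6 368.7] 0.73 [ 0.7237 -0.2334  0.077 ]
reset_box [225.4 315.8] 0.95 [ 0.587  -0.2198  0.    ]
tin_1 [204.3 244. ] 0.75 [ 0.5623 -0.1098 -0.    ]
wood_offcut [349.3 289. ] 0.59 [ 0.7566 -0.1769  0.    ]
pitch_block_1 [333.7 366.8] 0.53 [ 0.7448 -0.3086  0.    ]
```

```bash
python3 - <<'E'
from h import *
a=[cv2.imread(f"pics/{c}0.png")for c in["scene","side","wrist"]]
cr=[cv2.resize(x[150:310,150:350],(400,320),interpolation=cv2.INTER_CUBIC) for x in a[:2]]
w=cv2.resize(a[2],(373,280))
o=np.zeros((600,800,3),np.uint8);o[:320,:400]=cr[0];o[:320,400:]=cr[1];o[320:,:373]=w
cv2.imwrite("pics/m0.png",o)
E
```

```text
(no output)
```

View pics/m0.png

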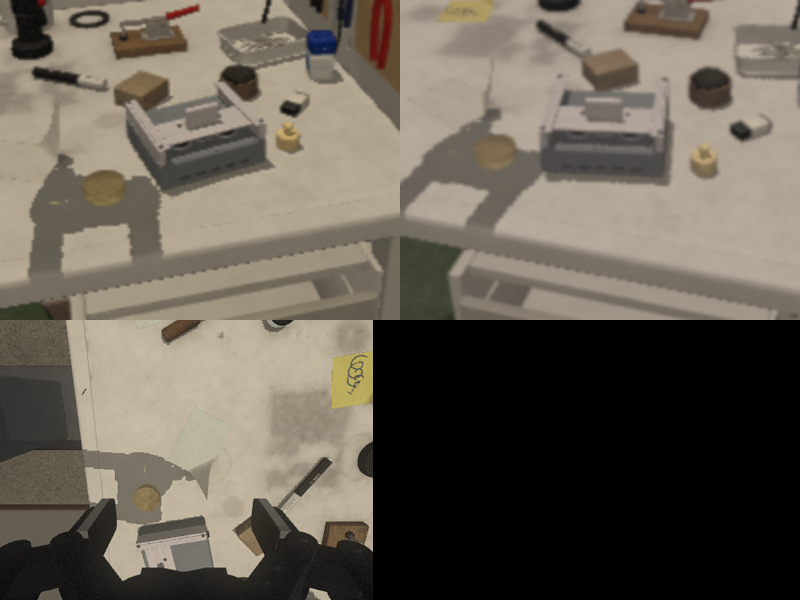

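>>> jog_arm:
  increments:
    - {"slide":[-40,7,0],"rotation":[0,0,-7]}
    - {"slide":[0,0,0],"rotation":[0,0,-7]}
    - {"slide":[0,0,0],"rotation":[0,0,-7]}
    - {"slide":[0,0,0],"rotation":[0,0,-7]}
    - {"slide":[0,0,0],"rotation":[0,0,-7]}
    - {"slide":[0,0,0],"rotation":[0,0,-7]}
    - {"slide":[0,0,0],"rotation":[0,0,-7]}
    - {"slide":[0,0,0],"rotation":[0,0,-7]}
    - {"slide":[0,0,0],"rotation":[0,0,-7]}
    - {"slide":[0,0,0],"rotation":[0,0,-7]}
    - {"slide":[0,0,0],"rotation":[0,0,-7]}
    - {"slide":[0,0,0],"rotation":[0,0,-7]}
    - {"slide":[0,0,0],"rotation":[0,0,-7]}
    - {"slide":[0,0,0],"rotation":[0,0,-7]}
    - {"slide":[0,0,0],"rotation":[0,0,-7]}
  fingers: 0

```text
time: 2.9
tool_pos: [0.632, -0.0399, 0.2313]
tool_rot: [-0.0, -0.133, 0.991, 0.0]
contact_force: [0.2, -0.9, -0.0]
gripper_width: 0.001
```

>>> jog_arm:
  increments:
    - {"slide":[4,-40,0]}
    - {"slide":[4,-40,0]}
    - {"slide":[4,-40,0]}
    - {"slide":[4,-40,0]}
    - {"slide":[0,0,0]}
    - {"slide":[0,0,0]}

```text
invalid input
```

```bash
python3 - <<'E'
from h import *
s=state();print({k:np.round(s[k],4) for k in ["time","tool_pos","tool_rot","joint_pos"]})
zs=dict(key_left_top=.047,key_right_top=.047,stop_key_top=.041,guard_rib=.077,reset_box=0,brass_weight=0,tin_1=0,eraser=0,wood_offcut=0,pitch_block_1=0)
f=optics.grab_frame("wrist");cv2.imwrite(f"pics/w1.png",f["frame"])
np.savez("w1.npz",**{k:f[k] for k in f})
print(np.round(-f["R"].T@f["t"],3))
for n,z in zs.items():
        for r in place_of(n,"wrist")[:1]: print(n,np.round(r["uv"],1),round(r["score"],2),np.round(onz(f,r["uv"],z),4))
E
```

```text
{'time': np.float64(2.9), 'tool_pos': array([ 0.632 , -0.0399,  0.2313]), 'tool_rot': array([-0.    , -0.1334,  0.9911,  0.    ]), 'joint_pos': array([-0.1804,  0.0719,  1.5928, -0.    ,  1.4769, -2.0188])}
[ 0.562 -0.06   0.374]
guard_rib [68.9 80.4] 0.8 [ 0.59   -0.2211  0.077 ]
reset_box [105.8  83.5] 0.9 [ 0.5895 -0.2225  0.    ]
brass_weight [ 9.6 68.9] 0.62 [ 0.6023 -0.3275  0.    ]
tin_1 [214.5  87.5] 0.64 [ 0.5615 -0.1038  0.    ]
wood_offcut [122.3 222.9] 0.6 [ 0.7519 -0.1792  0.    ]
pitch_block_1 [ 22.3 190.5] 0.56 [ 0.7416 -0.3048  0.    ]
```

View pics/w1.png

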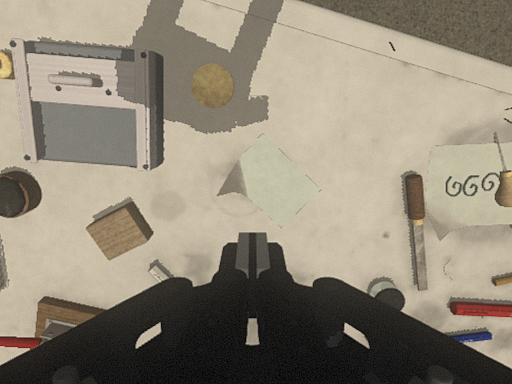

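>>> jog_arm:
  increments:
    - {"slide":[4,-40,0],"rotation":[0,0,0]}
    - {"slide":[4,-40,0],"rotation":[0,0,0]}
    - {"slide":[4,-40,0],"rotation":[0,0,0]}
    - {"slide":[4,-40,0],"rotation":[0,0,0]}
    - {"slide":[0,0,0],"rotation":[0,0,0]}
    - {"slide":[0,0,0],"rotation":[0,0,0]}

```text
time: 3.95
tool_pos: [0.6577, -0.2006, 0.2308]
tool_rot: [-0.0, -0.129, 0.992, 0.0]
contact_force: [0.5, 0.4, -0.6]
gripper_width: 0.003
```

```bash
python3 - <<'E'
from h import *
s=state();print({k:np.round(s[k],4) for k in ["time","tool_pos","tool_rot","joint_pos"]})
zs=dict(guard_rib=.077,reset_box=0,brass_weight=0,tin_1=0,eraser=0,wood_offcut=0,pitch_block_1=0)
f=optics.grab_frame("wrist");cv2.imwrite(f"pics/w1.png",f["frame"])
np.savez("w1.npz",**{k:f[k] for k in f})
print(np.round(-f["R"].T@f["t"],3))
for n,z in zs.items():
        for r in place_of(n,"wrist")[:1]: print(n,np.round(r["uv"],1),round(r["score"],2),np.round(onz(f,r["uv"],z),4))
E
```

```text
{'time': np.float64(3.95), 'tool_pos': array([ 0.6577, -0.2006,  0.2308]), 'tool_rot': array([-2.000e-04, -1.285e-01,  9.917e-01,  3.000e-04]), 'joint_pos': array([-4.0430e-01,  1.9800e-01,  1.4555e+00,  2.0000e-04,  1.4888e+00,
       -2.2329e+00])}
[ 0.588 -0.22   0.374]
guard_rib [250.1 101.9] 0.66 [ 0.5907 -0.2209  0.077 ]
reset_box [248.1  97.7] 0.57 [ 0.5875 -0.2244  0.    ]
brass_weight [157.7  87.5] 0.6 [ 0.6027 -0.3255  0.    ]
tin_1 [357.2 102.7] 0.61 [ 0.5611 -0.1025  0.    ]
eraser [115. 149.] 0.7 [ 0.6842 -0.3626  0.    ]
wood_offcut [252.2 238.5] 0.88 [ 0.7549 -0.1755  0.    ]
pitch_block_1 [155.1 204. ] 0.71 [ 0.7402 -0.3048  0.    ]
```

View pics/w1.png

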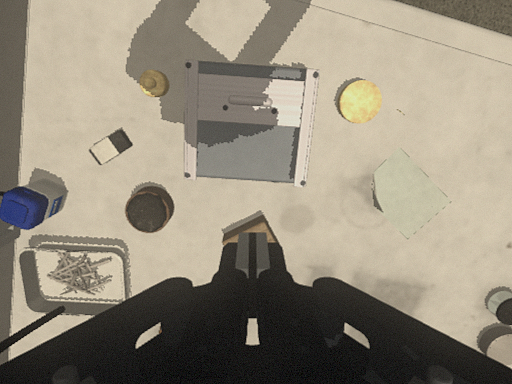

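```bash
python3 - <<'E'
from h import *
f=dict(np.load("w1.npz"))
c=cv2.resize(f["frame"][55:195,175:330],None,fx=5,fy=4,interpolation=cv2.INTER_CUBIC)
c=cv2.resize(f["frame"][55:195,175:330],None,fx=4,fy=4,interpolation=cv2.INTER_CUBIC)
cv2.imwrite("pics/w1c.png",c)
P=[onz(f,u,.057)[:2] for u in [(188,65),(316,74),(186,176),(303,183)]]
P=np.array(P);print(P, np.linalg.norm(P[0]-P[1]),np.linalg.norm(P[0]-P[2]),np.linalg.norm(P[2]-P[3]),np.linalg.norm(P[1]-P[3]))
for a,b in[(0,2),(1,3)]: d=P[b]-P[a];print(np.degrees(np.arctan2(d[1],d[0])))
for a,b in[(0,1),(2,3)]: d=P[b]-P[a];print(np.degrees(np.arctan2(-d[0],d[1])))
E
```

```text
[[ 0.57350219 -0.28552843]
 [ 0.55055388 -0.16714297]
 [ 0.67881376 -0.26631552]
 [ 0.65532267 -0.14728839]] 0.12058914843639977 0.10704982198637954 0.12132307019940895 0.106633499102672
10.339260924933773
10.73078253906912
10.970383407629383
11.164368885041743
```

View pics/w1c.png

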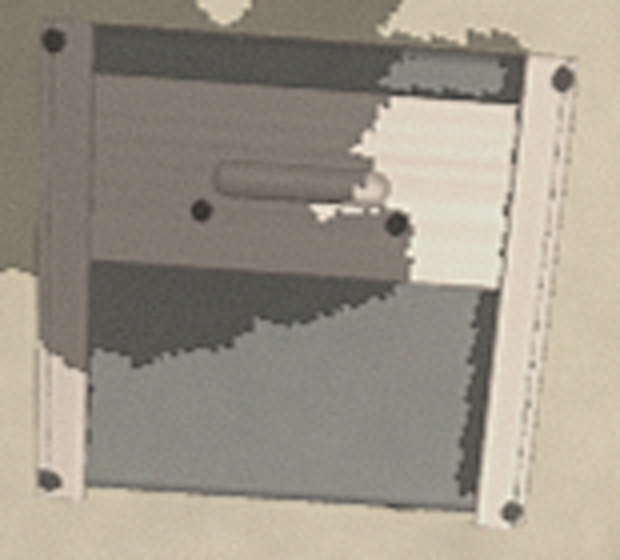

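>>> jog_arm:
  increments:
    - {"slide":[0,0,0],"rotation":[0,0,4]}
    - {"slide":[33,-2,0],"rotation":[0,0,0]}
    - {"slide":[33,-3,0],"rotation":[0,0,0]}
    - {"slide":[31,-2,0],"rotation":[0,0,0]}
    - {"slide":[0,0,30],"rotation":[0,0,0]}
    - {"slide":[0,0,30],"rotation":[0,0,0]}
    - {"slide":[0,0,30],"rotation":[0,0,0]}
    - {"slide":[0,0,20],"rotation":[0,0,0]}
    - {"slide":[0,0,20],"rotation":[0,0,0]}
    - {"slide":[0,0,0],"rotation":[0,0,0]}
    - {"slide":[0,0,0],"rotation":[0,0,0]}

```text
time: 5.27
tool_pos: [0.5632, -0.2231, 0.1003]
tool_rot: [-0.001, -0.096, 0.995, 0.001]
contact_force: [-0.1, -0.0, 0.0]
gripper_width: 0.0
```

```bash
cat >> h.py <<'E'
ORG=np.array([.590,-.2212]);YAW=np.radians(10.8)
def boxc(p):
    d=np.array(p[:2])-ORG;c,s=np.cos(YAW),np.sin(YAW);return np.array([c*d[0]+s*d[1],-s*d[0]+c*d[1],p[2]])*1000
def rep():
    s=state();w,x,y,z=s["tool_rot"]
    from scipy.spatial.transform import Rotation as R
    M=R.from_quat([x,y,z,w]).as_matrix()
    print("t",round(float(s["time"]),2),"box mm",np.round(boxc(s["tool_pos"]),1),"yaw",round(np.degrees(np.arctan2(-M[1,0],-M[0,0])),2),"z",np.round(M[:,2],3),"F",np.round(s["contact_force"],1),"g",round(float(s["gripper_width"]),3))
def views(tag):
    a=[optics.grab_frame(c) for c in("scene","side","wrist")]
    o=np.zeros((600,800,3),np.uint8)
    for i in (0,1): o[:300,400*i:400*i+400]=cv2.resize(a[i]["frame"][160:250,190:310],(400,300),interpolation=cv2.INTER_CUBIC)
    o[300:,:400]=cv2.resize(a[2]["frame"],(400,300))
    o[300:,400:]=cv2.resize(a[2]["frame"][60:300,100:420],(400,300))
    cv2.imwrite(f"pics/{tag}.png",o)
E
python3 -c "
from h import *
rep();views('v1')"
```

```text
t 5.27 box mm [-26.6   3.2 100.3] yaw 11.01 z [-0.002  0.001 -1.   ] F [-0.1 -0.   0. ] g 0.0
```

View pics/v1.png

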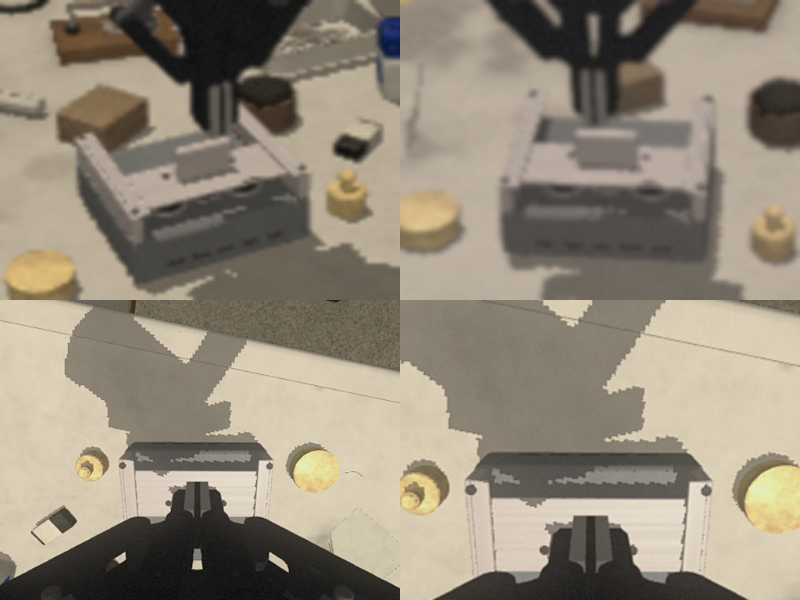

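>>> jog_arm:
  increments:
    - {"slide":[1,-3,0],"rotation":[0,0,0]}
    - {"slide":[0,0,15],"rotation":[0,0,0]}
    - {"slide":[0,0,13],"rotation":[0,0,0]}
    - {"slide":[0,0,10],"rotation":[0,0,0]}
    - {"slide":[0,0,0],"rotation":[0,0,0]}
    - {"slide":[0,0,0],"rotation":[0,0,0]}

```text
time: 5.92
tool_pos: [0.5628, -0.2267, 0.0622]
tool_rot: [-0.001, -0.096, 0.995, 0.001]
contact_force: [0.6, 0.2, 0.8]
gripper_width: 0.001
```

```bash
python3 -c "
from h import *
rep();views('v2')"
```

```text
t 5.92 box mm [-27.7  -0.3  62.2] yaw 10.98 z [-0.002  0.001 -1.   ] F [0.6 0.2 0.8] g 0.001
```

View pics/v2.png

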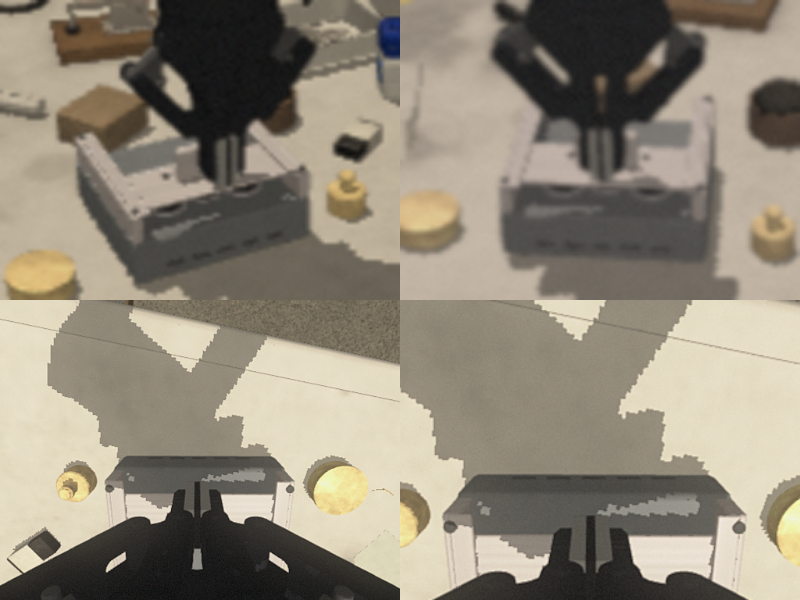

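>>> jog_arm:
  increments:
    - {"slide":[-5,0,0],"rotation":[0,0,0]}
    - {"slide":[-5,0,0],"rotation":[0,0,0]}
    - {"slide":[-4,0,0],"rotation":[0,0,0]}
    - {"slide":[-4,0,0],"rotation":[0,0,0]}
    - {"slide":[-4,0,0],"rotation":[0,0,0]}
    - {"slide":[-4,0,0],"rotation":[0,0,0]}
    - {"slide":[-4,0,0],"rotation":[0,0,0]}
    - {"slide":[-4,0,0],"rotation":[0,0,0]}
    - {"slide":[-4,0,0],"rotation":[0,0,0]}
    - {"slide":[-4,0,0],"rotation":[0,0,0]}
    - {"slide":[-4,0,0],"rotation":[0,0,0]}
    - {"slide":[-4,0,0],"rotation":[0,0,0]}
    - {"slide":[-3,0,0],"rotation":[0,0,0]}
    - {"slide":[-3,0,0],"rotation":[0,0,0]}
    - {"slide":[0,0,0],"rotation":[0,0,0]}
    - {"slide":[0,0,0],"rotation":[0,0,0]}

```text
time: 7.4
tool_pos: [0.6188, -0.216, 0.0631]
tool_rot: [0.0, -0.096, 0.995, 0.0]
contact_force: [-0.1, 0.3, 0.2]
gripper_width: -0.001
```

```bash
python3 -c "
from h import *
rep();views('v3')
f=optics.grab_frame('side')
for c in ('side','scene'):
  f=optics.grab_frame(c)
  print([(boxc(onz(f,r['uv'],.077)),r['score']) for r in place_of('guard_rib',c)[:1]])
"
```

```text
t 7.4 box mm [29.3 -0.3 63.1] yaw 10.99 z [ 0.     0.001 -1.   ] F [-0.1  0.3  0.2] g -0.001
[(array([60.47591771,  3.55810105, 77.        ]), 0.76)]
[(array([41.64242581,  2.11853653, 77.        ]), 0.94)]
```

View pics/v3.png

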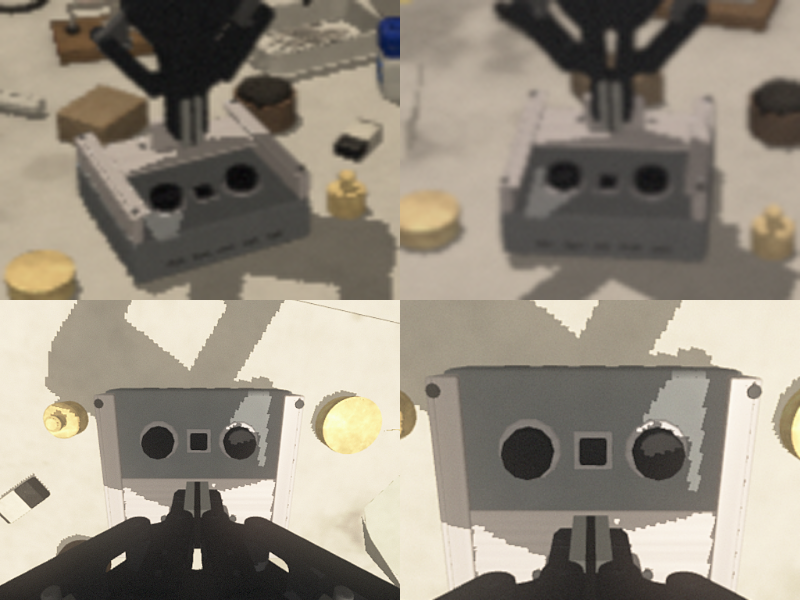

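>>> jog_arm:
  increments:
    - {"slide":[-2,0,0],"rotation":[0,0,0]}
    - {"slide":[-2,0,0],"rotation":[0,0,0]}
    - {"slide":[-1,0,0],"rotation":[0,0,0]}
    - {"slide":[0,0,0],"rotation":[0,0,0]}

```text
time: 8.13
tool_pos: [0.6236, -0.2154, 0.0633]
tool_rot: [-0.0, -0.096, 0.995, 0.0]
contact_force: [-1.2, 0.3, 0.1]
gripper_width: -0.0
```

```bash
python3 -c "
from h import *
rep()"
```

```text
t 8.13 box mm [34.1 -0.6 63.3] yaw 10.98 z [-0. -0. -1.] F [-1.2  0.3  0.1] g -0.0
```

>>> jog_arm:
  increments:
    - {"slide":[-1,0,0],"rotation":[0,0,0]}
    - {"slide":[0,0,0],"rotation":[0,0,0]}
    - {"slide":[0,0,0],"rotation":[0,0,0]}

```text
time: 8.38
tool_pos: [0.6245, -0.2152, 0.0633]
tool_rot: [0.0, -0.096, 0.995, 0.0]
contact_force: [-0.8, 0.4, 0.2]
gripper_width: 0.0
```

```bash
python3 -c "
from h import *
rep()
f=optics.grab_frame('wrist');cv2.imwrite('pics/w4.png',cv2.resize(f['frame'],(800,600)));np.savez('w4.npz',**f)
for x in(20,24,28): print(x)
"
```

```text
t 8.38 box mm [35.  -0.6 63.3] yaw 10.98 z [ 0.  0. -1.] F [-0.8  0.4  0.2] g 0.0
20
24
28
```

View pics/w4.png

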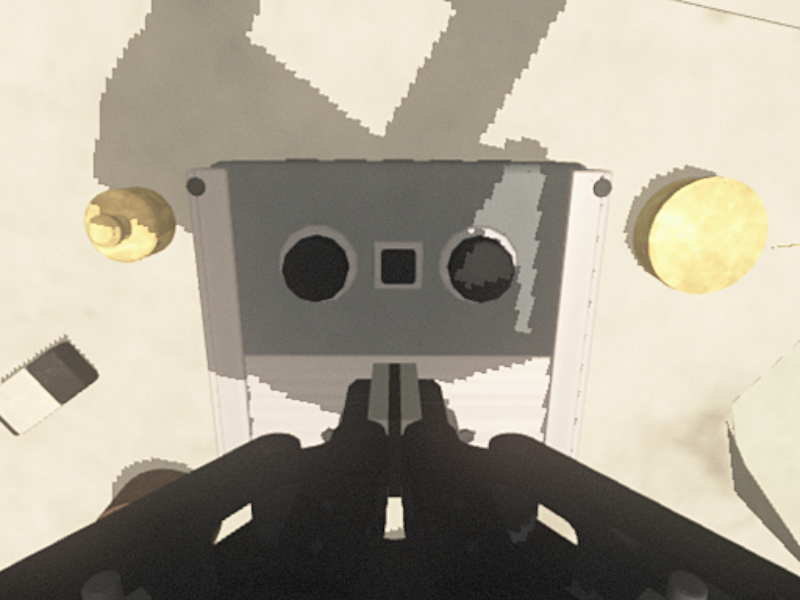

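```bash
python3 -c "
from h import *
f=dict(np.load('w4.npz'))
g=lambda u,z: print(u,np.round(boxc(onz(f,(u[0]*.64,u[1]*.64),z/1000)),1))
g((315,268),47);g((482,268),47);g((398,266),41)
g((280,356),53);g((520,355),53)
for n in ('key_left_top','key_right_top'):
  r=place_of(n,'wrist')
  if r: print(n,r[0]['score'],np.round(boxc(onz(f,r[0]['uv'],.047)),1))
"
```

```text
(315, 268) [ -1.4 -27.8  47. ]
(482, 268) [-1.5 27.3 47. ]
(398, 266) [-0.8 -0.4 41. ]
(280, 356) [ 27.5 -39.9  53. ]
(520, 355) [27.  40.5 53. ]
key_left_top 0.64 [ 1.1 28.7 47. ]
key_right_top 0.78 [ -1.  -30.6  47. ]
```

>>> jog_arm:
  increments:
    - {"slide":[3,0,0],"rotation":[0,0,0]}
    - {"slide":[0,0,-20],"rotation":[0,0,0]}
    - {"slide":[10,0,-10],"rotation":[0,0,0]}
    - {"slide":[20,0,0],"rotation":[0,0,0]}
    - {"slide":[3,0,0],"rotation":[0,0,0]}
    - {"slide":[0,0,0],"rotation":[0,0,0]}

```text
time: 9.03
tool_pos: [0.5884, -0.2222, 0.0932]
tool_rot: [0.0, -0.095, 0.995, 0.0]
contact_force: [-0.1, -0.1, 0.2]
gripper_width: 0.001
```

>>> jog_arm:
  increments:
    - {"slide":[0,0,0],"rotation":[0,0,0]}
    - {"slide":[0,0,0],"rotation":[0,0,0]}
    - {"slide":[0,0,0],"rotation":[0,0,0]}
    - {"slide":[0,0,0],"rotation":[0,0,0]}
    - {"slide":[0,0,0],"rotation":[0,0,0]}
    - {"slide":[0,0,0],"rotation":[0,0,0]}
  fingers: 0.49

```text
time: 9.53
tool_pos: [0.5893, -0.222, 0.0931]
tool_rot: [-0.0, -0.096, 0.995, 0.0]
contact_force: [-0.3, -0.1, 0.5]
gripper_width: 0.489
```

```bash
python3 -c "
from h import *
rep();views('v5')
f=optics.grab_frame('wrist');cv2.imwrite('pics/w5.png',cv2.resize(f['frame'],(800,600)));np.savez('w5.npz',**f)
"
```

```text
t 9.53 box mm [-0.9 -0.6 93.1] yaw 10.99 z [-0.  0. -1.] F [-0.3 -0.1  0.5] g 0.489
```

View pics/v5.png

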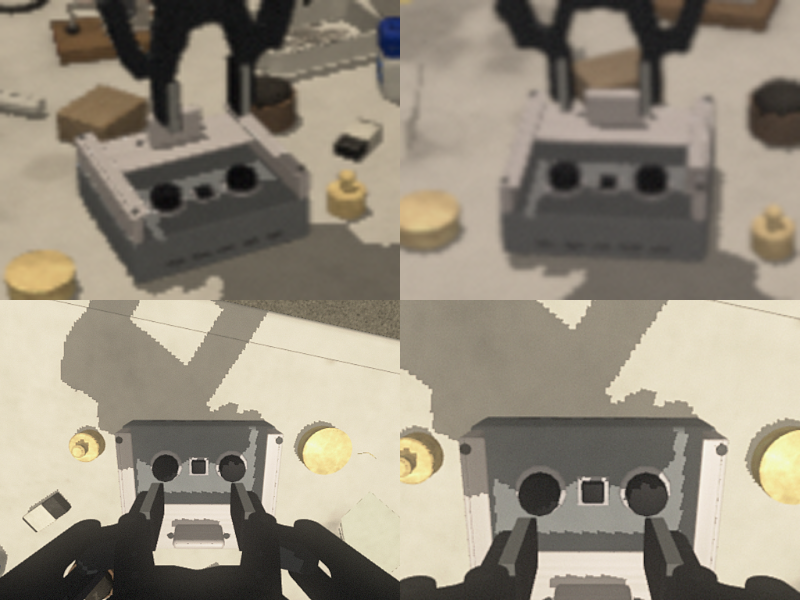

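View pics/w5.png

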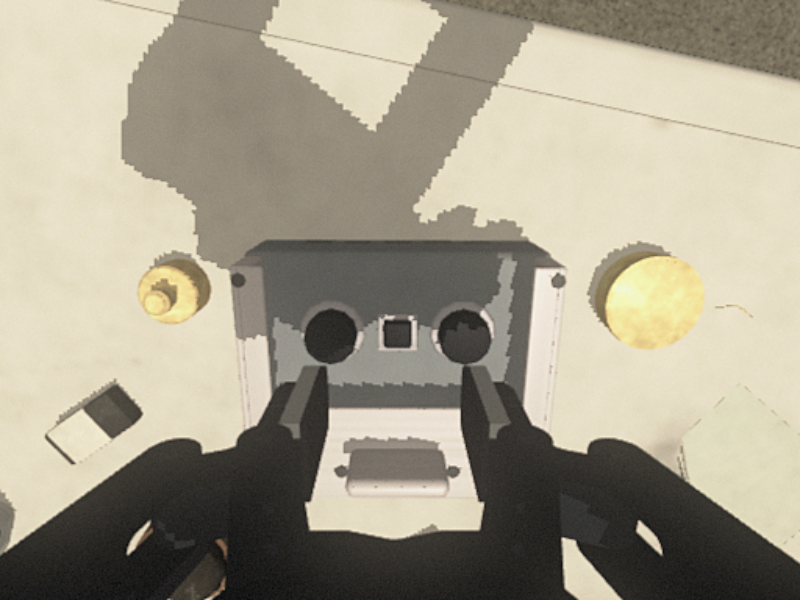

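```bash
python3 -c "
from h import *
f=dict(np.load('w5.npz'))
c,s=np.cos(YAW),np.sin(YAW)
def P(x,y,z): 
  return np.round(proj(f,[ORG[0]+(c*x-s*y)/1000,ORG[1]+(s*x+c*y)/1000,z/1000])/.64)
for z in (93,97,100):
  for x in(-12,10): print(z,x,[P(x,y,z) for y in(-36,-21.4,20.1,35)])
print(P(0,28,47),P(0,-28,47))
"
python3 -c "
import cv2
a=cv2.imread('pics/w5.png')[300:470,230:560]
cv2.imwrite('pics/w5c.png',cv2.resize(cv2.convertScaleAbs(a,alpha=1.8,beta=20),(792,408)))"
```

```text
93 -12 [array([285., 358.]), array([332., 358.]), array([464., 359.]), array([511., 359.])]
93 10 [array([289., 421.]), array([334., 421.]), array([461., 421.]), array([507., 421.])]
97 -12 [array([282., 363.]), array([330., 364.]), array([466., 364.]), array([514., 364.])]
97 10 [array([286., 427.]), array([332., 427.]), array([463., 427.]), array([509., 427.])]
100 -12 [array([280., 368.]), array([329., 368.]), array([467., 368.]), array([517., 368.])]
100 10 [array([285., 432.]), array([331., 432.]), array([464., 433.]), array([512., 433.])]
[466. 341.] [330. 341.]
```

View pics/w5c.png

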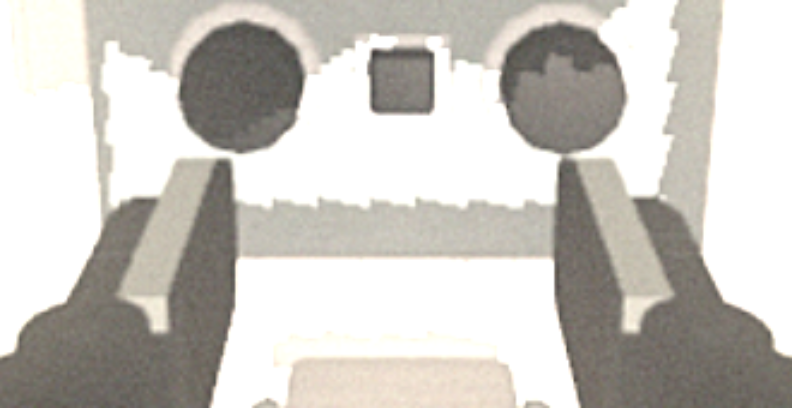

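>>> jog_arm:
  increments:
    - {"slide":[0.5,1,0],"rotation":[0,0,0]}
    - {"slide":[0,0,0],"rotation":[0,0,0]}
    - {"slide":[0,0,0],"rotation":[0,0,0]}
    - {"slide":[0,0,15],"rotation":[0,0,0]}
    - {"slide":[0,0,15],"rotation":[0,0,0]}
    - {"slide":[0,0,8],"rotation":[0,0,0]}
    - {"slide":[0,0,0],"rotation":[0,0,0]}
    - {"slide":[0,0,0],"rotation":[0,0,0]}
  fingers: 0.57

```text
time: 10.4
tool_pos: [0.5876, -0.2208, 0.054]
tool_rot: [-0.001, -0.096, 0.995, 0.001]
contact_force: [0.5, -0.4, -0.4]
gripper_width: 0.57
```

```bash
python3 -c "
from h import *
rep();views('v6')
f=optics.grab_frame('wrist');np.savez('w6.npz',**f)
a=cv2.resize(f['frame'],(800,600))[250:500,200:600]
cv2.imwrite('pics/w6c.png',cv2.resize(cv2.convertScaleAbs(a,alpha=1.8,beta=20),(800,500)))
"
```

```text
t 10.4 box mm [-2.3  0.8 54. ] yaw 10.97 z [-0.002  0.001 -1.   ] F [ 0.5 -0.4 -0.4] g 0.57
```

View pics/v6.png

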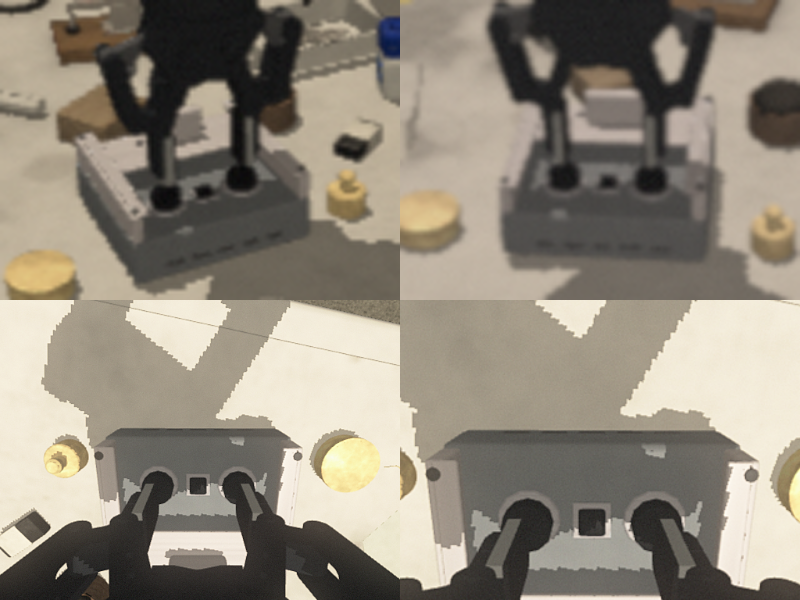

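View pics/w6c.png

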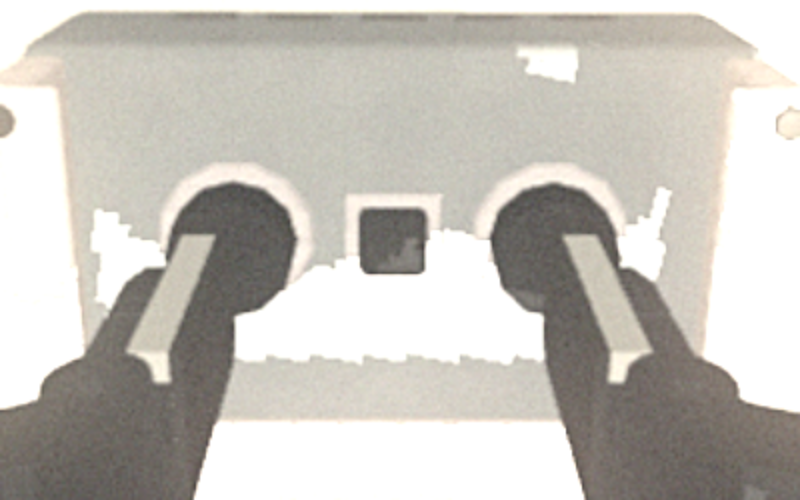

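>>> jog_arm:
  increments:
    - {"slide":[-0.5,0,5],"rotation":[0,0,0]}
    - {"slide":[0,0,4],"rotation":[0,0,0]}
    - {"slide":[0,0,3],"rotation":[0,0,0]}
    - {"slide":[0,0,3],"rotation":[0,0,0]}
    - {"slide":[0,0,3],"rotation":[0,0,0]}
    - {"slide":[0,0,0],"rotation":[0,0,0]}
    - {"slide":[0,0,0],"rotation":[0,0,0]}

```text
time: 11.18
tool_pos: [0.5891, -0.2212, 0.0383]
tool_rot: [-0.0, -0.096, 0.995, 0.0]
contact_force: [-3.2, 1.2, 7.5]
gripper_width: 0.57
```

```bash
python3 -c "
from h import *
rep();views('v7')
"
```

```text
t 11.18 box mm [-0.9  0.2 38.3] yaw 10.98 z [-0.  0. -1.] F [-3.2  1.2  7.5] g 0.57
```

View pics/v7.png

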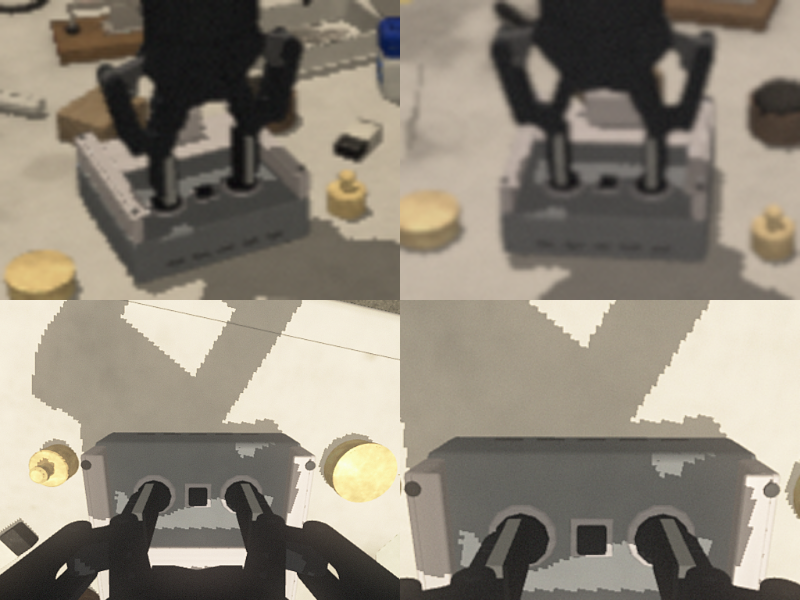

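>>> jog_arm:
  increments:
    - {"slide":[0,0,1.5],"rotation":[0,0,0]}
    - {"slide":[0,0,1],"rotation":[0,0,0]}
    - {"slide":[0,0,0],"rotation":[0,0,0]}
    - {"slide":[0,0,0],"rotation":[0,0,0]}

```text
time: 11.67
tool_pos: [0.5891, -0.2212, 0.0362]
tool_rot: [-0.0, -0.096, 0.995, 0.0]
contact_force: [-4.1, 1.2, 9.9]
gripper_width: 0.569
```

```bash
python3 -c "
from h import *
rep();views('v8');print(state()['ft_torque'])
"
```

```text
t 11.67 box mm [-0.9  0.2 36.2] yaw 10.99 z [-0.  0. -1.] F [-4.1  1.2  9.9] g 0.569
[ 0.28761651  0.65314124 -0.03750251]
```

View pics/v8.png

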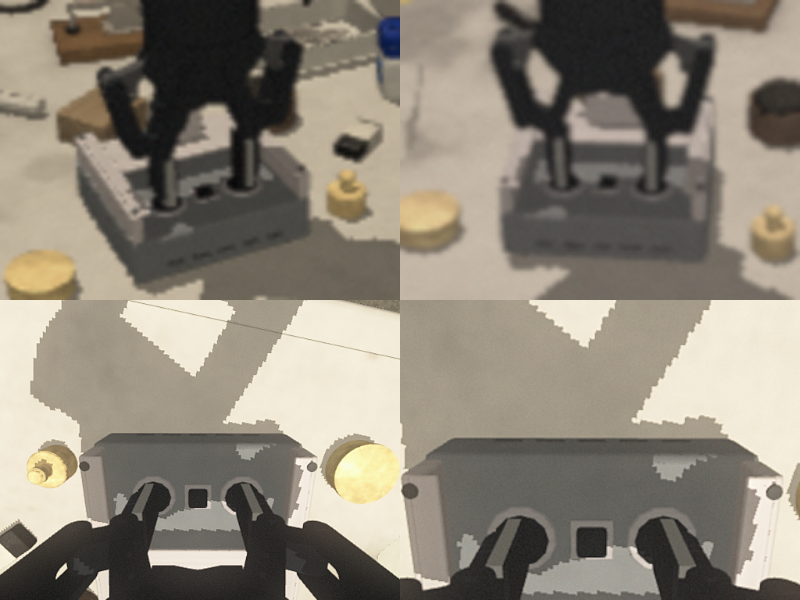

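>>> jog_arm:
  increments:
    - {"slide":[0,0,1],"rotation":[0,0,0]}
    - {"slide":[0,0,0],"rotation":[0,0,0]}
    - {"slide":[0,0,0],"rotation":[0,0,0]}

```text
time: 12.07
tool_pos: [0.5891, -0.2212, 0.0354]
tool_rot: [-0.0, -0.096, 0.995, 0.0]
contact_force: [-3.4, 1.8, 9.9]
gripper_width: 0.569
```

```bash
python3 -c "
from h import *
rep();print(state()['ft_torque'])
"
```

```text
t 12.07 box mm [-0.9  0.2 35.4] yaw 10.99 z [-0. -0. -1.] F [-3.4  1.8  9.9] g 0.569
[ 0.29341495  0.7702498  -0.05224945]
```

>>> jog_arm:
  increments:
    - {"slide":[0,0,1],"rotation":[0,0,0]}
    - {"slide":[0,0,0],"rotation":[0,0,0]}
    - {"slide":[0,0,0],"rotation":[0,0,0]}

```text
time: 12.32
tool_pos: [0.5892, -0.2212, 0.0352]
tool_rot: [-0.0, -0.096, 0.995, 0.0]
contact_force: [-6.2, 2.1, 13.5]
gripper_width: 0.57
```

```bash
python3 -c "
from h import *
rep();print(state()['ft_torque'])
"
```

```text
t 12.32 box mm [-0.8  0.1 35.2] yaw 10.99 z [-0.001  0.    -1.   ] F [-6.2  2.1 13.5] g 0.57
[ 0.47226014  1.07925533 -0.03072256]
```

>>> jog_arm:
  increments:
    - {"slide":[0,0,0],"rotation":[0,0,0]}
    - {"slide":[0,0,0],"rotation":[0,0,0]}
    - {"slide":[0,0,0],"rotation":[0,0,0]}
    - {"slide":[0,0,0],"rotation":[0,0,0]}
    - {"slide":[0,0,0],"rotation":[0,0,0]}
    - {"slide":[0,0,0],"rotation":[0,0,0]}
    - {"slide":[0,0,0],"rotation":[0,0,0]}
    - {"slide":[0,0,0],"rotation":[0,0,0]}
    - {"slide":[0,0,0],"rotation":[0,0,0]}
    - {"slide":[0,0,0],"rotation":[0,0,0]}
    - {"slide":[0,0,0],"rotation":[0,0,0]}
    - {"slide":[0,0,0],"rotation":[0,0,0]}
    - {"slide":[0,0,0],"rotation":[0,0,0]}
    - {"slide":[0,0,0],"rotation":[0,0,0]}
    - {"slide":[0,0,0],"rotation":[0,0,0]}
    - {"slide":[0,0,0],"rotation":[0,0,0]}
    - {"slide":[0,0,0],"rotation":[0,0,0]}
    - {"slide":[0,0,0],"rotation":[0,0,0]}
    - {"slide":[0,0,0],"rotation":[0,0,0]}
    - {"slide":[0,0,0],"rotation":[0,0,0]}

```text
time: 13.98
tool_pos: [0.5892, -0.2212, 0.0352]
tool_rot: [-0.0, -0.096, 0.995, 0.0]
contact_force: [-6.2, 2.8, 13.5]
gripper_width: 0.57
```

>>> jog_arm:
  increments:
    - {"slide":[0,0,0],"rotation":[0,0,0]}
    - {"slide":[0,0,0],"rotation":[0,0,0]}
    - {"slide":[0,0,0],"rotation":[0,0,0]}
    - {"slide":[0,0,0],"rotation":[0,0,0]}
    - {"slide":[0,0,0],"rotation":[0,0,0]}
    - {"slide":[0,0,0],"rotation":[0,0,0]}
    - {"slide":[0,0,0],"rotation":[0,0,0]}
    - {"slide":[0,0,0],"rotation":[0,0,0]}
    - {"slide":[0,0,0],"rotation":[0,0,0]}
    - {"slide":[0,0,0],"rotation":[0,0,0]}
    - {"slide":[0,0,0],"rotation":[0,0,0]}
    - {"slide":[0,0,0],"rotation":[0,0,0]}

```text
time: 14.98
tool_pos: [0.5892, -0.2212, 0.0352]
tool_rot: [-0.0, -0.096, 0.995, 0.0]
contact_force: [-6.0, 2.8, 14.4]
gripper_width: 0.568
```

```bash
python3 -c "
from h import *
rep()
for c in('scene','side'):
  f=optics.grab_frame(c);cv2.imwrite(f'pics/p9{c}.png',cv2.resize(f['frame'][160:250,190:310],(800,600),interpolation=cv2.INTER_CUBIC))
"
```

```text
t 14.98 box mm [-0.8  0.1 35.2] yaw 10.99 z [-0.001  0.    -1.   ] F [-6.   2.8 14.4] g 0.568
```

View pics/p9side.png

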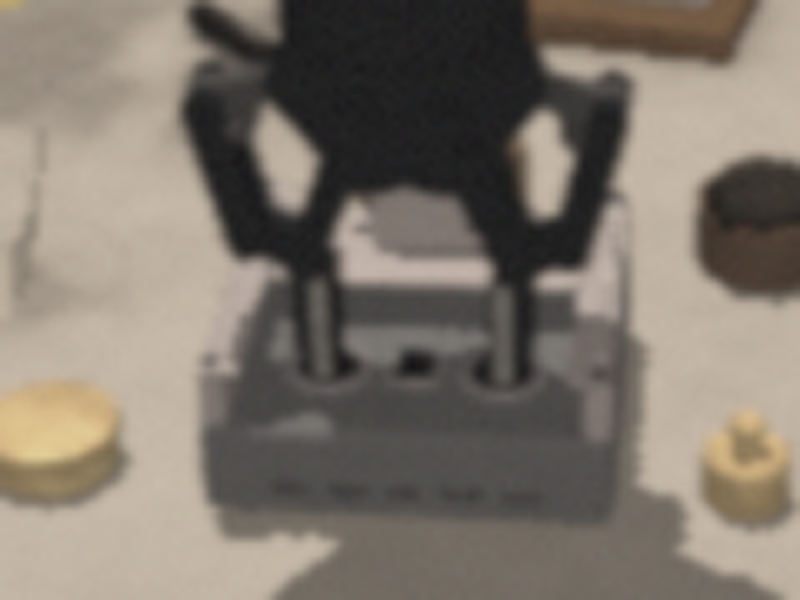

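>>> jog_arm:
  increments:
    - {"slide":[0,0,-6],"rotation":[0,0,0]}
    - {"slide":[0,0,-10],"rotation":[0,0,0]}
    - {"slide":[0,0,-20],"rotation":[0,0,0]}
    - {"slide":[0,0,-20],"rotation":[0,0,0]}
    - {"slide":[0,0,-20],"rotation":[0,0,0]}
    - {"slide":[0,0,0],"rotation":[0,0,0]}
    - {"slide":[0,0,0],"rotation":[0,0,0]}

```text
time: 15.67
tool_pos: [0.5897, -0.2215, 0.11]
tool_rot: [0.001, -0.096, 0.995, -0.001]
contact_force: [0.1, 0.5, -0.3]
gripper_width: 0.569
```

```bash
python3 -c "
from h import *
rep();views('v10')
f=optics.grab_frame('wrist')
"
```

```text
t 15.67 box mm [ -0.4  -0.2 110. ] yaw 10.98 z [ 0.002 -0.001 -1.   ] F [ 0.1  0.5 -0.3] g 0.569
```

View pics/v10.png

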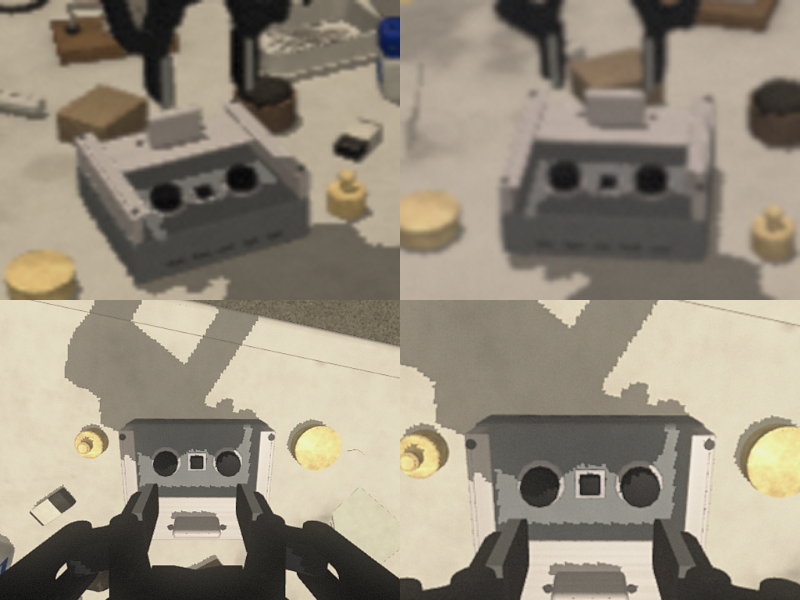

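>>> jog_arm:
  increments:
    - {"slide":[0,0,0],"rotation":[0,0,0]}
    - {"slide":[-20,0,0],"rotation":[0,0,0]}
    - {"slide":[-30,0,0],"rotation":[0,0,0]}
    - {"slide":[-26,0,0],"rotation":[0,0,0]}
    - {"slide":[0,0,0],"rotation":[0,0,0]}
    - {"slide":[0,0,0],"rotation":[0,0,0]}
    - {"slide":[0,0,15],"rotation":[0,0,0]}
    - {"slide":[0,0,0],"rotation":[0,0,0]}
    - {"slide":[0,0,0],"rotation":[0,0,0]}
  fingers: 0

```text
time: 16.62
tool_pos: [0.6612, -0.2063, 0.0911]
tool_rot: [-0.002, -0.095, 0.995, 0.001]
contact_force: [-0.2, -0.6, -0.0]
gripper_width: 0.001
```

```bash
python3 -c "
from h import *
rep();views('v11')
f=optics.grab_frame('wrist')
print([(boxc(onz(f,r['uv'],.077)),r['score']) for r in place_of('guard_rib','wrist')[:1]])
"
```

```text
t 16.62 box mm [72.7  1.3 91.1] yaw 10.94 z [-0.004  0.002 -1.   ] F [-0.2 -0.6 -0. ] g 0.001
[(array([50.53867424,  0.1592323 , 77.        ]), 0.61)]
```

View pics/v11.png

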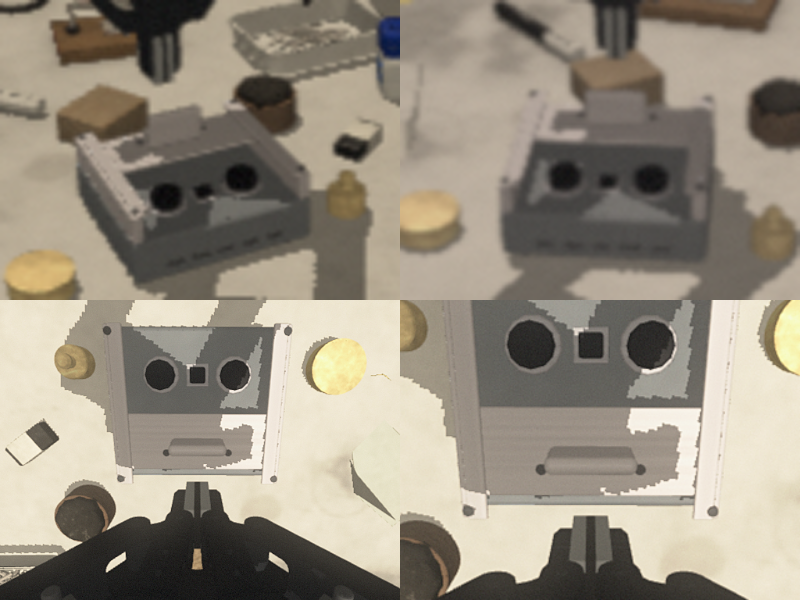

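>>> jog_arm:
  increments:
    - {"slide":[-2,-1,10],"rotation":[0,0,0]}
    - {"slide":[0,0,10],"rotation":[0,0,0]}
    - {"slide":[0,0,9],"rotation":[0,0,0]}
    - {"slide":[0,0,0],"rotation":[0,0,0]}
    - {"slide":[0,0,0],"rotation":[0,0,0]}

```text
time: 17.28
tool_pos: [0.6646, -0.2068, 0.0628]
tool_rot: [-0.001, -0.096, 0.995, 0.001]
contact_force: [0.0, -0.7, -0.3]
gripper_width: 0.003
```

```bash
python3 -c "
from h import *
rep();views('v12')
"
```

```text
t 17.28 box mm [75.9  0.2 62.8] yaw 10.98 z [-0.003  0.001 -1.   ] F [ 0.  -0.7 -0.3] g 0.003
```

View pics/v12.png

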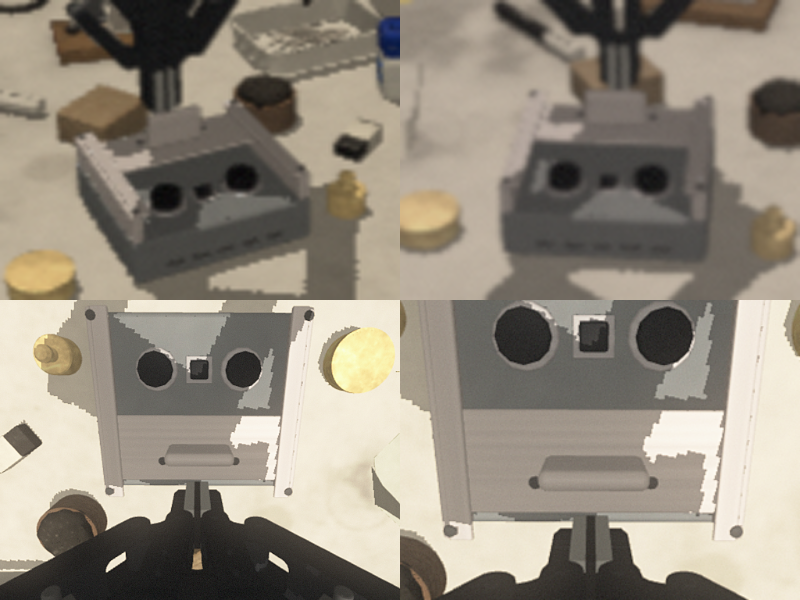

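>>> jog_arm:
  increments:
    - {"slide":[5,0,0],"rotation":[0,0,0]}
    - {"slide":[4,0,0],"rotation":[0,0,0]}
    - {"slide":[4,0,0],"rotation":[0,0,0]}
    - {"slide":[4,0,0],"rotation":[0,0,0]}
    - {"slide":[4,0,0],"rotation":[0,0,0]}
    - {"slide":[4,0,0],"rotation":[0,0,0]}
    - {"slide":[4,0,0],"rotation":[0,0,0]}
    - {"slide":[4,0,0],"rotation":[0,0,0]}
    - {"slide":[4,0,0],"rotation":[0,0,0]}
    - {"slide":[4,0,0],"rotation":[0,0,0]}
    - {"slide":[4,0,0],"rotation":[0,0,0]}
    - {"slide":[4,0,0],"rotation":[0,0,0]}
    - {"slide":[4,0,0],"rotation":[0,0,0]}
    - {"slide":[3,0,0],"rotation":[0,0,0]}
    - {"slide":[0,0,0],"rotation":[0,0,0]}
    - {"slide":[0,0,0],"rotation":[0,0,0]}

```text
time: 18.77
tool_pos: [0.6098, -0.2179, 0.0643]
tool_rot: [-0.001, -0.096, 0.995, 0.0]
contact_force: [-0.7, 0.2, 0.4]
gripper_width: -0.0
```

```bash
python3 -c "
from h import *
rep();views('v13')
"
```

```text
t 18.77 box mm [20.1 -0.5 64.3] yaw 10.97 z [-0.002  0.    -1.   ] F [-0.7  0.2  0.4] g -0.0
```

View pics/v13.png

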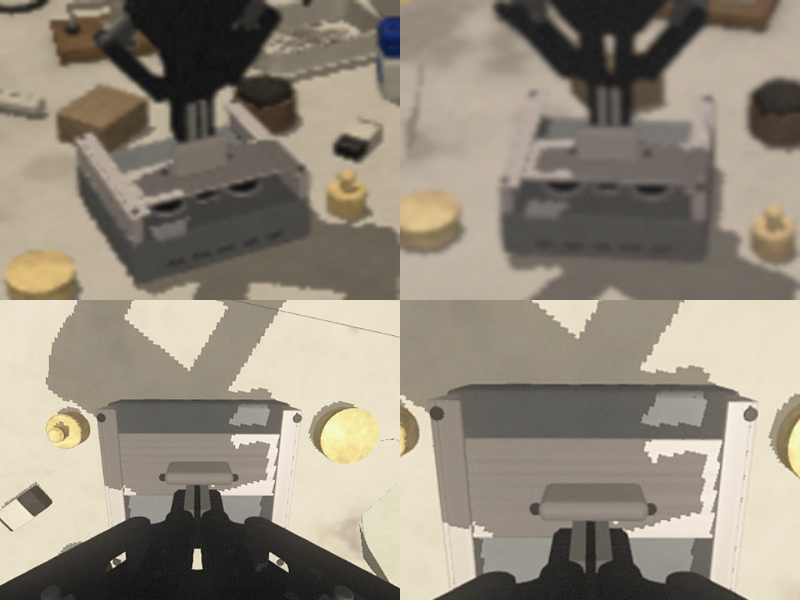

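Guard is nearly closed (about 5 mm left). I'll push on to the stop in small steps.

>>> jog_arm:
  increments:
    - {"slide":[1.5,0,0],"rotation":[0,0,0]}
    - {"slide":[1.5,0,0],"rotation":[0,0,0]}
    - {"slide":[1,0,0],"rotation":[0,0,0]}
    - {"slide":[0,0,0],"rotation":[0,0,0]}
    - {"slide":[0,0,0],"rotation":[0,0,0]}

```text
time: 19.33
tool_pos: [0.6066, -0.2187, 0.0648]
tool_rot: [-0.0, -0.096, 0.995, 0.0]
contact_force: [1.0, 0.6, -0.8]
gripper_width: 0.001
```

>>> jog_arm:
  increments:
    - {"slide":[1,0,0],"rotation":[0,0,0]}
    - {"slide":[0,0,0],"rotation":[0,0,0]}
    - {"slide":[0,0,0],"rotation":[0,0,0]}

```text
time: 19.58
tool_pos: [0.6058, -0.2188, 0.0648]
tool_rot: [0.0, -0.096, 0.995, 0.0]
contact_force: [1.1, 0.1, -0.5]
gripper_width: 0.001
```

```bash
python3 -c "
from h import *
rep()
f=optics.grab_frame('wrist')
print([(boxc(onz(f,r['uv'],.077)),r['score']) for r in place_of('guard_rib','wrist')[:1]])
"
```

```text
t 19.58 box mm [15.9 -0.6 64.8] yaw 10.98 z [ 0.  0. -1.] F [ 1.1  0.1 -0.5] g 0.001
[(array([ 1.39186142,  0.51634202, 77.        ]), 0.67)]
```

>>> jog_arm:
  increments:
    - {"slide":[1,0,0],"rotation":[0,0,0]}
    - {"slide":[0,0,0],"rotation":[0,0,0]}
    - {"slide":[0,0,0],"rotation":[0,0,0]}

```text
time: 19.93
tool_pos: [0.6051, -0.219, 0.0649]
tool_rot: [0.0, -0.096, 0.995, -0.0]
contact_force: [2.6, 0.2, -1.8]
gripper_width: -0.001
```

>>> jog_arm:
  increments:
    - {"slide":[1,0,0],"rotation":[0,0,0]}
    - {"slide":[0,0,0],"rotation":[0,0,0]}
    - {"slide":[0,0,0],"rotation":[0,0,0]}

```text
time: 20.18
tool_pos: [0.605, -0.219, 0.0649]
tool_rot: [0.002, -0.096, 0.995, -0.0]
contact_force: [5.6, 1.7, -3.3]
gripper_width: 0.003
```

Stop felt (force rising, no motion). Back off, raise and check.

>>> jog_arm:
  increments:
    - {"slide":[-5,0,0],"rotation":[0,0,0]}
    - {"slide":[-4,0,0],"rotation":[0,0,0]}
    - {"slide":[0,0,-20],"rotation":[0,0,0]}
    - {"slide":[0,0,-40],"rotation":[0,0,0]}
    - {"slide":[-20,0,-40],"rotation":[0,0,0]}
    - {"slide":[-25,0,-30],"rotation":[0,0,0]}
    - {"slide":[0,0,0],"rotation":[0,0,0]}
    - {"slide":[0,0,0],"rotation":[0,0,0]}
    - {"slide":[0,0,0],"rotation":[0,0,0]}

```text
time: 20.93
tool_pos: [0.655, -0.2091, 0.1913]
tool_rot: [-0.001, -0.096, 0.995, 0.0]
contact_force: [-0.3, -0.0, -0.9]
gripper_width: -0.001
```

```bash
python3 -c "
from h import *
rep();views('v14')
f=optics.grab_frame('wrist')
print([(boxc(onz(f,r['uv'],.077)),r['score']) for r in place_of('guard_rib','wrist')[:1]])
for n in 'brass_weight tin_1 eraser wood_offcut pitch_block_1'.split():
  for r in place_of(n,'wrist')[:1]: print(n,np.round(onz(f,r['uv'],0),4))
"
```

```text
t 20.93 box mm [ 66.1  -0.3 191.3] yaw 10.99 z [-0.002  0.    -1.   ] F [-0.3 -0.  -0.9] g -0.001
[(array([ 2.63526382e+00, -4.90968027e-03,  7.70000000e+01]), 0.79)]
brass_weight [ 0.6025 -0.3275  0.    ]
tin_1 [ 0.5622 -0.103   0.    ]
eraser [ 0.6836 -0.3662  0.    ]
pitch_block_1 [ 0.7411 -0.3021  0.    ]
```

View pics/v14.png

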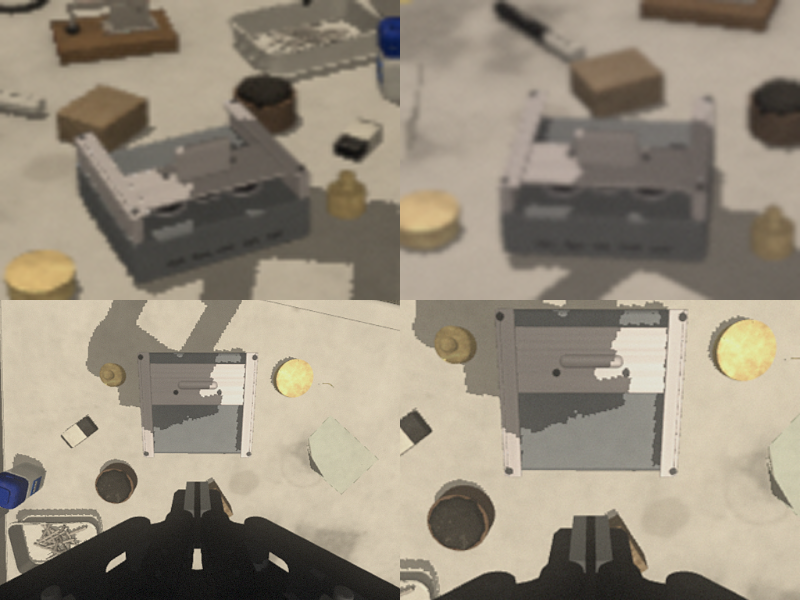

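```bash
python3 -c "
from h import *
for c in('scene','side'):
  f=optics.grab_frame(c)
  print([(r['uv'],r['score']) for r in place_of('guard_rib',c)[:1]])
  a=f['frame'].astype(int);b=cv2.imread(f'pics/{c}0.png').astype(int)
  d=np.abs(a-b)[180:240,200:300].max(2);print((d>40).sum())
f=optics.grab_frame('wrist');np.savez('w15.npz',**f)
a=cv2.resize(f['frame'][60:210,170:340],(680,600),interpolation=cv2.INTER_CUBIC);cv2.imwrite('pics/w15.png',a)
"
```

```text
[([250.4, 202.8], 0.73)]
751
[([249.1, 196.8], 0.7)]
892
```

View pics/w15.png

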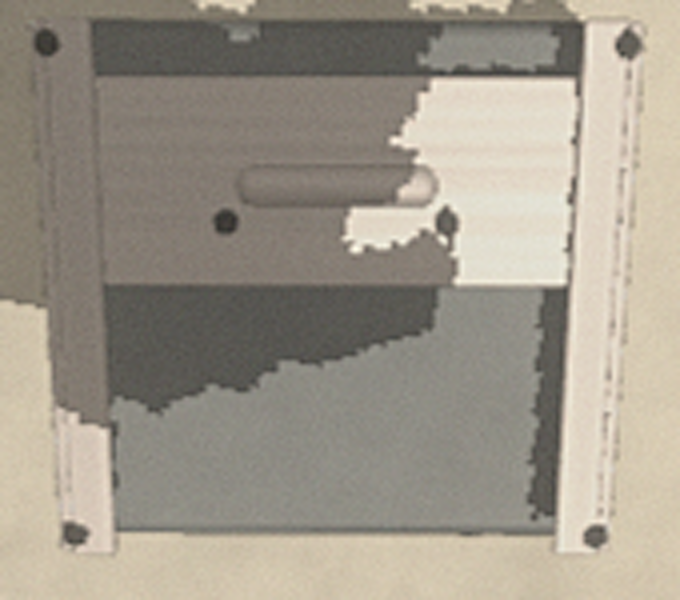

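```bash
python3 -c "
from h import *
manip.job_done();rep()"
```

```text
the job is handed in; nothing more can be done
the job is handed in; nothing more can be done
```

The interlock reset is done and handed in at about 21 s of the 58 s allowed. No verdict came back.

- **Guard back:** I pushed it back with shut fingertips. The rib then measured 50.5 mm back and the plate's front edge agreed, so it was fully back.
- **Keys:** I pressed both together, one fingertip on each, until they bottomed. The force rose to about 10 N, which matches both springs at their stops, then to 13.5 N with no more travel. I held them there for about 2.7 s and lifted straight up; the pictures showed both keys up again and nothing near the square key.
- **Guard forward:** I pushed the rib from behind to the closed stop, where the force rose to 5.6 N with no motion. The last wrist picture shows the plate in the same place relative to the rails as at the start, within about 1 mm.

**Bystanders:** brass weight, tin, eraser and pitch block re-measured within about 4 mm of before, which is the networks' scatter. The wood offcut was not found in the last wrist picture because the gripper hid it, but it looks unmoved in the other two cameras.

**Checks that disagreed:**
- The last network estimate of the closed rib gave 2.6 mm instead of 0. That is still below the 6 mm limit, and I trust the stop and the picture more.
- The pixel comparison with the first pictures showed differences of 751 (scene) and 892 (side) pixels. Moved shadows would explain this, but I did not check it further.
- While pressing, there was up to about 6 N of sideways force on the tool, which fits friction on the key tops.

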